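# Sort agitator tins by weight in the paint mixing room

## Robot

A 6-joint arm with a two-finger parallel gripper is mounted at the origin on the work surface. World frame = base frame: x ahead of the robot, y to its left, z up, the work surface at z = 0. Lengths are in mm, angles in degrees, forces in N, time in s.
With the tool pointing down it reaches from about 400 to 925 mm from the base axis. Payload 12.5 kg.
Tool frame: the origin (TCP) lies at the centre of the arm's flange, where the gripper is bolted on; the fingertips stand 190 mm ahead of it and the grasp point (between the pads) lies 171 mm ahead of it (finger_overhang is the distance from the TCP to the fingertips, in mm); z points along the fingers, y is the line along which they close (so a half turn about z gives the same grasp; the last joint's range is limited). The gripper opens to 95 mm and grips with 3 to 60 N. Pads are 20 mm wide; open, the fingers measure 119 mm over their backs; the gripper's body (75 mm by 180 mm) begins 59 mm behind the grasp point.
Start: joints at [58.407, 28.126, 89.318, -0, 62.55, -6.05], TCP at [269.465, 563.927, 404.761] pointing down, gripper open.
Joint ranges: [-177.58, 177.58], [-47.91, 125.51], [2.72, 160], [-65.01, 245.01], [3.68, 167.84], [-153.87, 153.87]. Speed limits (degrees/s): [127.2, 127.2, 159.86, 180, 180, 180].

## Interface

Orientations are given as [roll, pitch, yaw] about the fixed x, y, z axes, in that order (R = Rz(yaw) Ry(pitch) Rx(roll)).
In Python, from bench import get_state, grab_frame, calibration, job_done, outline_of, finger_overhang gives the robot as it stands.
- The arm moves only by the shell command python3 -m handwheel 'ROWS'. ROWS is a JSON object of lists of equal length, an entry for each row: "offset": the shift along the world's x, y, z in m, a list of three; "delta_rot": the turn, a rotation vector about the world's x, y, z in degrees, a list of three; "grip": the opening, from -1 (shut) to 1 (fully open). A call has 1 to 10 rows; each row shifts and turns the commanded pose from where the row before left it; what a row does not reach is not made up. A row lasts 1/10 s, in which the tool goes at most 50 mm and 8.59 degrees, less where a joint would pass 70% of its speed; a pose out of reach is approached as far as the arm can. A call with a gripper value outside its range is refused whole. The fingers move at their own pace and stop on an object; the grip force is fixed at half the most. Time passes only in rows, so rows that do not move let the fingers close. It gives the time, the measured TCP pose, the force, the opening and the grip force at its end, in the units of the state.
- get_state(): the state, without advancing time (a new reading comes with each control period).
- grab_frame(name): name is "scene" or "top"; returns (picture, depth): 384x512x3 uint8, red, green, blue; 384x512 float32, mm along the optical axis (not along the pixel's ray), 0 where there is no reading.
- calibration(name): a dict with "fovy" (degrees; the focal length in pixels is half the picture's height over the tangent of half this angle, whatever the lens; pixels are square), "cx", "cy" (the principal point, pixels), "camera_from_world" (4x4, takes a point from world to camera coordinates). Camera axes: x right, y down, z forward; pixel columns grow to the right and rows downward; lengths in mm; the calibration is good to about 2 mm. A picture is of the moment at which its call begins. calibration takes no time and is no camera call.
- job_done(): hands the job in; it is judged then, once.
Trained networks look in the newest picture that a camera, given by its name, has taken for a name from the list of things; names that differ only in an ending like _2 or _b are one class to them, and where a whole thing is asked for, a point or a joint stands for the part that bears it (a point fixed in the world has none). Each returns a list of dicts, best first, with "confidence" (0 to 1); they miss things now and then, are a little off and sometimes report something else, mostly with a low value. They report only what shows in the picture. A call takes as long as a camera call. They do not tell look-alikes from the thing itself.
- outline_of(target, camera): "mask" (384x512 bool, what is visible of it) and "at" ([row, column] in pixels, amid what is visible of it).
The state is a dict: "time": time; "joints": joint angles; "qd": joint speeds; "joint_torque": joint torques, N m; "tool_pos": TCP position; "eef_rot": TCP orientation; "force": force on the tool from outside, world axes, zero at the start; "wrist_torque": the same for the moment, N m; "width": finger opening in mm; "grip_force": force on a finger pad.
Only numpy, scipy, OpenCV 4.12 (cv2) and the standard library are available. Lean on these libraries where they do the work, as an engineer would, in place of code of your own. Each camera call takes 0.05 s, during which the arm holds its last target. There are 200 camera calls.

## Task

Roll the cabinet's shutter all the way up so that it stays open, and sort the three look-alike tins on the mat by their weight: stand every heavy one (steel agitator inside) upright in the cabinet's bay and every light one upright in the steel tray. Keep the tins upright as you carry them, and do not push the other things on the bench about.

Things in the scene. Friction and masses are not known exactly. Their poses are not given: they have to be found in the camera images.
- tin_a: closed metal tin with a white paper band, 56 mm in diameter, 80 mm high, upright at the start, standing on the mat; origin at the centre of its underside, z up the tin. All three tins look alike. Sealed inside is a loose agitator, of steel (the whole tin then weighs 440 to 540 g) or of plastic (the whole tin then weighs 115 to 125 g); at least one tin is of each kind, and which is which changes from run to run. Only its weight tells: lift it clear and feel the load
- tin_b: closed metal tin with a white paper band, 56 mm in diameter, 80 mm high, upright at the start, standing on the mat; origin at the centre of its underside, z up the tin. All three tins look alike. Sealed inside is a loose agitator, of steel (the whole tin then weighs 440 to 540 g) or of plastic (the whole tin then weighs 115 to 125 g); at least one tin is of each kind, and which is which changes from run to run. Only its weight tells: lift it clear and feel the load
- tin_c: closed metal tin with a white paper band, 56 mm in diameter, 80 mm high, upright at the start, standing on the mat; origin at the centre of its underside, z up the tin. All three tins look alike. Sealed inside is a loose agitator, of steel (the whole tin then weighs 440 to 540 g) or of plastic (the whole tin then weighs 115 to 125 g); at least one tin is of each kind, and which is which changes from run to run. Only its weight tells: lift it clear and feel the load
- cabinet: grey bench-top roll-top cabinet, fixed, 330 mm wide, 330 mm deep, 210 mm high; origin on the bench directly under the shutter's axis; x points to its rear, y along its width, z up; the opening, closed by the shutter, is the front upper quarter, on its -x side. Side cheeks are quarter discs 12 mm thick, 300 mm apart, reaching up to the shutter; a fixed sill 45 mm high runs along the front at x = -152 mm
- cabinet_bay (a point): centre of the bay's floor behind the sill, 90 mm in front of the shutter's axis and 12 mm above the bench; axes as the cabinet's. The free floor reaches 55 mm to the front and 150 mm to each side of it. With the shutter fully up the bay is open from above
- shutter (a joint): slatted roller shutter, angle in rad about its axis: 0 is shut, 1.55 is fully up; it runs along circular side tracks of radius 150 mm, over the top and away under the rear hood; friction holds it wherever it is left, and moving it takes about 2 to 5 N at the handle
- shutter_grip (a point): centre of the shutter's handle: a dark steel barrel along the cabinet's y, 30 mm long, 22 mm thick, flat ends, on a 10 mm stalk 40 mm off the slats. It circles at 190 mm from the axis, from 20 degrees above level at the front (shut) to 109 degrees, just past the top (fully up). Pinch its ends from straight above, fingers closing along the cabinet's y: it turns between them as it is led round
- shutter_hinge (a point): the shutter's turning axis, at mid width, 50 mm above the bench; the axis runs along the cabinet's y
- tray: dark steel open tray, fixed, 260 mm along its x, 190 mm along its y, 35 mm high, walls 5 mm; origin at the centre of its underside; it lies beside the mat, on its left or right
- tray_in (a point): centre of the tray's inner floor, 5 mm above the bench; axes as the tray's
- mat: flat black rubber mat, fixed, 260 by 230 mm, 3 mm thick, on which the tins start; origin at the centre of its underside; the cabinet stands to the left of both, turned to face the robot
- tape_roll: yellow tape roll lying flat on the mat, 64 mm across, 20 mm high, origin at the centre of its underside; a bystander
- cup_lid: white plastic disc lid lying flat on the mat, 60 mm across, 8 mm high, origin at the centre of its underside; a bystander
- mixing_cup: white plastic mixing cup, empty, upright, 84 mm across the rim, 100 mm high, origin at the centre of its underside; a bystander
- bottle: white plastic bottle with a black cap, upright, 66 mm across, 180 mm high, origin at the centre of its underside; a bystander
- stick_pot: grey plastic pot of black stir sticks, upright, 80 mm across, sticks reach 175 mm high, origin at the centre of its underside; a bystander
- spatula: spatula lying flat on the bench near the robot; a bystander
There are look-alikes about, which are no part of the job. Leave any green or yellow look-alike of the tin_a alone.

How it is judged:
By the outcome, as a careful person would: the job done as asked, in the order asked, and still so for the second after the job is handed in, with the robot touching nothing.
It also fails if it takes over 72 s, if anything falls off the work surface, if the arm or the gripper's body presses on something with over 40 N, if the wrist force passes 120 N, or if a joint passes its speed limit or range.

## Working session

There is one attempt and no reset: what is moved stays moved. The work goes in short steps, Python scripts to look and compute and a shell command to move; the robot and the scene stay as the last step left them, time stands still between calls to the robot, and variables do not carry over. Pictures are saved under pics/ and viewed, at most 10 in all, crops included, and the job is handed in when it is done.

```bash
mkdir -p pics; cat > h.py <<'E'
import numpy as np, cv2
from bench import *
def cloud(name,depth):
    c=calibration(name); f=192/np.tan(np.radians(c["fovy"]/2))
    v,u=np.mgrid[0:384,0:512]
    P=np.stack([(u-c["cx"])*depth/f,(v-c["cy"])*depth/f,depth],-1)
    T=np.linalg.inv(np.array(c["camera_from_world"]))
    W=P@T[:3,:3].T+T[:3,3]; W[depth<=0]=np.nan
    return W
E
python3 - <<'E'
from h import *
for n in ("scene","top"):
    im,d=grab_frame(n); cv2.imwrite(f"pics/{n}0.png",im[:,:,::-1]); np.savez(f"{n}0.npz",im=im,d=d)
    W=cloud(n,d); print(n,calibration(n)["fovy"])
    for t in ("tin_a","cabinet","shutter_grip","tray","mat","tape_roll","cup_lid","mixing_cup","bottle","stick_pot","spatula"):
        for o in outline_of(t,n)[:6]:
            if o["confidence"]<.2: continue
            w=W[o["mask"]]; w=w[~np.isnan(w[:,0])]
            print(t,round(o["confidence"],2),np.round(o["at"]),len(w),np.round(np.median(w,0)) if len(w) else 0,np.round(np.percentile(w,2,0)),np.round(np.percentile(w,98,0)))
s=get_state(); print({k:np.round(v,2) for k,v in s.items()})
E
```

```text
scene 57.72434140034359
tin_a 0.96 [279. 202.] 441 [ 317. -146.   79.] [ 289. -169.   -1.] [ 341. -115.   84.]
tin_a 0.88 [167. 218.] 409 [484. 155.  77.] [458. 139.   1.] [510. 192.  84.]
tin_a 0.8 [225. 231.] 395 [449. -43.  82.] [423. -63.   6.] [475. -11.  87.]
tin_a 0.8 [199. 251.] 372 [537.  15.  82.] [512.  -3.  16.] [565.  46.  86.]
tin_a 0.74 [226. 266.] 377 [552. -82.  82.] [ 529. -104.    7.] [579. -53.  86.]
cabinet 0.62 [ 92. 209.] 10665 [540. 340. 168.] [383. 245.  10.] [703. 569. 210.]
shutter_grip 0.76 [ 98. 210.] 6556 [536. 331. 169.] [400. 255.  69.] [678. 434. 203.]
shutter_grip 0.61 [307. 291.] 6526 [ 517. -320.    5.] [ 394. -408.    1.] [ 644. -224.   36.]
tray 0.61 [310. 289.] 6569 [ 518. -319.    5.] [ 394. -407.    1.] [ 645. -223.   36.]
mat 0.94 [223. 250.] 4215 [508. -34.   3.] [ 382. -139.   -1.] [635.  84.   7.]
tape_roll 0.68 [311. 292.] 6697 [ 517. -320.    5.] [ 393. -409.    1.] [ 645. -222.   36.]
tape_roll 0.61 [193. 226.] 208 [475.  50.  22.] [445.  23.   5.] [504.  82.  26.]
cup_lid 0.83 [250. 248.] 326 [ 467. -108.   11.] [ 440. -136.    2.] [49
[... 2000 characters left out ...]
.] [736.  26.   4.] [789.  85. 180.]
stick_pot 0.56 [106. 323.] 1035 [ 763. -178.   72.] [ 726. -213.   -1.] [ 799. -140.  170.]
stick_pot 0.2 [112. 388.] 1132 [ 728. -356.   54.] [ 679. -387.   -2.] [ 759. -309.  100.]
{'time': np.float64(1.2), 'joints': array([58.41, 28.12, 89.32,  0.  , 62.55, -6.05]), 'qd': array([-0.03, -0.01, -0.05,  0.03,  0.03, -0.01]), 'joint_torque': array([-0.000e+00, -6.125e+01, -2.584e+01,  7.000e-02,  4.000e-02,
       -0.000e+00]), 'tool_pos': array([269.45, 563.92, 404.77]), 'eef_rot': array([180.  ,   0.  , 154.46]), 'force': array([-0.01,  0.36,  0.46]), 'wrist_torque': array([-0.04, -0.02, -0.  ]), 'grip_force': np.float64(0.0), 'width': np.float64(94.98)}
```

View pics/scene0.png

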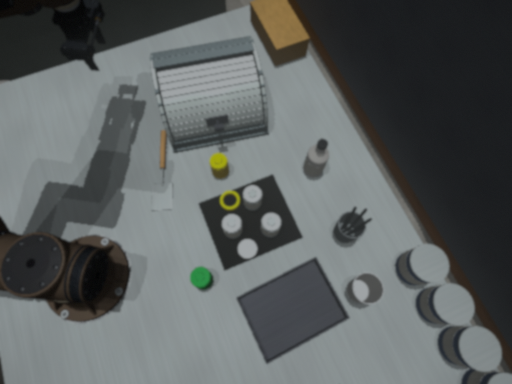

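View pics/top0.png

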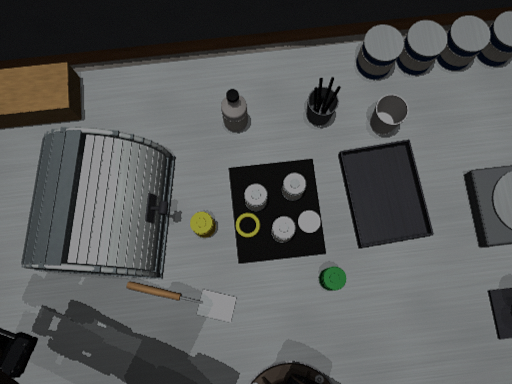

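The white-lidded tins on the mat are at top-view pixels (196,256), (186,294) and (229,284), written row, column. Things that could be mistaken for them are the cup lid (221,309), the yellow tin (223,202), the green tin (278,333) and the tape roll (225,247). The shutter handle is at about (207,157). I'll take all positions by geometry and check the choice in one crop.

```bash
python3 - <<'E'
from h import *
from scipy.optimize import least_squares
z=np.load("top0.npz"); W=cloud("top",z["d"]); z2=np.load("scene0.npz"); W2=cloud("scene",z2["d"])
# shutter cylinder
def pts(W):
    P=W.reshape(-1,3); P=P[~np.isnan(P[:,0])]
    return P
for nm,Wc in (("top",W),("scene",W2)):
    P=pts(Wc); m=(P[:,0]>370)&(P[:,0]<720)&(P[:,1]>220)&(P[:,1]<580)&(P[:,2]>20); C=P[m]
    S=C[(C[:,1]>255)&(C[:,1]<400)&(C[:,2]>80)&(C[:,0]>420)&(C[:,0]<660)]
    f=lambda p:(np.hypot(S[:,0]*np.cos(p[0])+S[:,1]*np.sin(p[0])-p[1],S[:,2]-50)-p[2])
    r=least_squares(f,[np.radians(85),400,150],loss="soft_l1",f_scale=3)
    th,s0,R=r.x; a=np.array([np.cos(th),np.sin(th)]); b=np.array([-a[1],a[0]])
    C2=C[C[:,2]>60]; yy=C2[:,:2]@b; xx=C2[:,:2]@a-s0
    lo,hi=np.percentile(yy,[.3,99.7]); mid=(lo+hi)/2
    o=a*s0+b*mid
    print(nm,"yaw",np.degrees(th),"R",R,"org",o,"width",hi-lo,"x ext",np.percentile(xx,[.2,99.8]))
    rr=np.hypot(xx,C2[:,2]-50); H=C2[(rr>165)&(xx<-100)&(abs(yy-mid)<60)]
    if len(H): print("handle",len(H),H.mean(0),H.min(0),H.max(0)); hy=H[:,:2]@b-mid; print("hx",np.mean(H[:,:2]@a-s0),"hy",np.percentile(hy,[2,50,98]))
    g=a*(s0-178.5)+b*mid; print("grip pred",g,115, "bay",a*(s0-90)+b*mid)
# tins: circle fit at lid
for nm,Wc in (("top",W),("scene",W2)):
    P=pts(Wc)
    for c in ((538,22),(553,-78),(449,-38),(484,165),(313,-141)):
        m=(np.hypot(P[:,0]-c[0],P[:,1]-c[1])<45)&(P[:,2]>76)&(P[:,2]<95)
        (x,y),r=cv2.minEnclosingCircle(P[m][:,:2].astype(np.float32)); print(nm,c,np.round([x,y,r],1),np.round(P[m].mean(0),1))
    m=(P[:,0]>370)&(P[:,0]<670)&(P[:,1]>-440)&(P[:,1]<-200)&(P[:,2]>25)&(P[:,2]<45)
    print("tray",cv2.minAreaRect(P[m][:,:2].astype(np.float32)))
    m=(P[:,0]>350)&(P[:,0]<680)&(P[:,1]>-470)&(P[:,1]<-180)&(P[:,2]>45); print("over tray",m.sum())
im=z["im"][120:290,20:350]; cv2.imwrite("pics/crop1.png",cv2.resize(im[:,:,::-1],None,fx=2.4,fy=2.4,interpolation=cv2.INTER_CUBIC))
E
```

```text
top yaw 79.72280361554591 R 149.90341969447707 org [553.47183137 418.74958102] width 321.95250375710833 x ext [-178.66845862  141.46462705]
handle 137 [522.74557048 249.92701528 129.41843558] [506.79679232 236.97354559 113.32292121] [538.91791636 270.34041521 137.41884818]
hx -171.59588840344057 hy [-14.84563647   0.41925317  14.05367079]
grip pred [521.62553632 243.11341308] 115 bay [537.41487588 330.19352996]
scene yaw 79.78956279303159 R 151.52926778497144 org [554.6640606  420.60104476] width 321.7255679343811 x ext [-183.01347981  115.17106846]
handle 78 [523.25531994 247.3798187  130.7134329 ] [508.02556835 236.90345382 120.44862819] [538.47093343 269.65802053 136.66435065]
hx -176.04561891633986 hy [-13.96905958   0.19912641  14.36973771]
grip pred [523.02243267 244.92788977] 115 bay [538.71029862 332.02634476]
top (538, 22) [539.4  24.4  28.7] [539.4  24.4  81.2]
top (553, -78) [556.6 -76.1  28.5] [555.9 -75.8  81.3]
top (449, -38) [448.7 -34.7  28.1] [448.8 -35.2  81.2]
top (484, 165) [485.7 165.6  27.6] [485.2 166.   78.9]
top (313, -141) [ 313.6 -141.2   28.2] [ 313.1 -141.8   79. ]
tray ((518.5852661132812, -315.6173400878906), (260.9445495605469, 192.6536865234375), 3.3290340900421143)
over tray 34
scene (538, 22) [539.7  24.1  28.1] [539.7  23.2  82.5]
scene (553, -78) [556.9 -76.2  28.8] [556.3 -77.1  82.5]
scene (449, -38) [449.6 -35.4  28.4] [449.7 -35.9  82.8]
scene (484, 165) [485.2 166.3  28.4] [485.2 166.3  80. ]
scene (313, -141) [ 313.3 -141.4   27.9] [ 313.7 -142.    80.2]
tray ((518.1824340820312, -314.8033752441406), (260.0621032714844, 190.25767517089844), 3.296299457550049)
over tray 37
```

View pics/crop1.png

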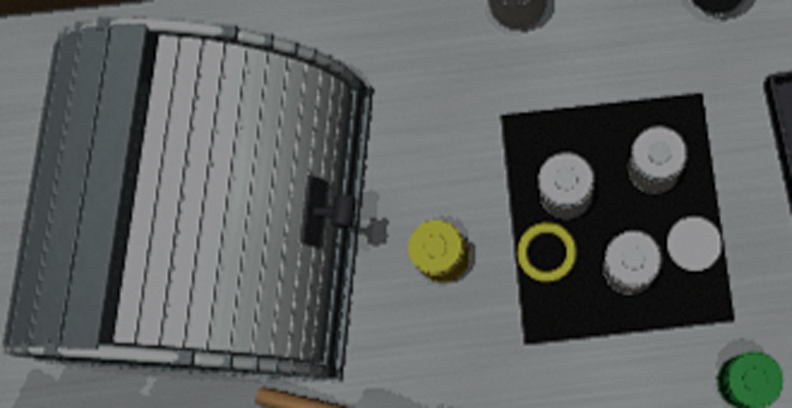

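The crop shows three white tins at crop pixels (566,183), (658,157) and (632,258). The cup lid is at (693,244), and the yellow tin at (437,247) is a look-alike. The handle sticks out of the shutter at (343,210). Next I'll refine the handle's angle and work out the waypoints.

```bash
python3 - <<'E'
from h import *
from scipy.optimize import least_squares
th=np.radians(79.75);a=np.array([np.cos(th),np.sin(th)]); b=np.array([-a[1],a[0]]); o=np.array([554.,419.6])
for n in ("top","scene"):
    P=cloud(n,np.load(n+"0.npz")["d"]).reshape(-1,3); P=P[~np.isnan(P[:,0])]
    q=P[:,:2]-o; x=q@a; y=q@b; zz=P[:,2]-50; r=np.hypot(x,zz)
    m=(r>178)&(r<215)&(abs(y)<20)&(x<0)&(zz>20)
    f=lambda p:np.hypot(x[m]-p[0],zz[m]-p[1])-11
    s=least_squares(f,[-178,70],loss="soft_l1",f_scale=2).x
    print(n,m.sum(),"ctr",s,"ang",np.degrees(np.arctan2(s[1],-s[0])),"rad",np.hypot(*s),"y",np.percentile(y[m],[2,98]))
    print(np.round(np.c_[x[m],y[m],zz[m]][::6]))
for d in range(20,111,9):
    A=np.radians(d); p=o-a*190*np.cos(A); print(d,np.round(p,1),round(50+190*np.sin(A)+171,1))
E
python3 -m handwheel '{"offset":[[0.02,-0.025,0.03],[0.03,-0.035,0.005],[0.03,-0.035,0],[0.03,-0.035,0],[0.03,-0.035,0],[0.03,-0.035,0],[0.025,-0.035,0],[0.025,-0.035,0],[0.02,-0.03,0],[0.012,-0.023,0]],"delta_rot":[[0,0,-8],[0,0,-8],[0,0,-8],[0,0,-8],[0,0,-8],[0,0,-8],[0,0,-8],[0,0,-8],[0,0,-8],[0,0,-2.7]],"grip":[1,1,1,1,1,1,1,1,1,1]}'
```

```text
top 120 ctr [-173.48063928   72.68223457] ang 22.731955233657455 rad 188.09104026481842 y [-14.45259069  14.548168  ]
[[-170.  -15.   83.]
 [-174.  -13.   83.]
 [-168.  -10.   83.]
 [-181.  -12.   79.]
 [-175.   -9.   81.]
 [-169.   -5.   87.]
 [-182.   -7.   81.]
 [-175.   -3.   82.]
 [-165.   -1.   78.]
 [-180.   -1.   82.]
 [-172.    2.   85.]
 [-184.   -0.   75.]
 [-178.    3.   81.]
 [-172.    6.   82.]
 [-184.    4.   74.]
 [-177.    9.   83.]
 [-168.   12.   85.]
 [-181.   10.   81.]
 [-175.   14.   85.]
 [-170.   14.   71.]]
scene 73 ctr [-172.4897694    73.73581987] ang 23.145709000662514 rad 187.58915661454236 y [-14.60818238  13.79280227]
[[-163.   -2.   80.]
 [-165.   10.   81.]
 [-170.   -8.   84.]
 [-171.    5.   84.]
 [-176.  -13.   85.]
 [-175.   -0.   83.]
 [-176.   12.   83.]
 [-179.   -6.   81.]
 [-182.    7.   85.]
 [-183.  -11.   80.]
 [-181.    1.   76.]
 [-182.   14.   75.]
 [-183.   -4.   70.]]
20 [522.2 243.9] 286.0
29 [524.4 256.1] 313.1
38 [527.4 272.3] 338.0
47 [530.9 292.1] 360.0
56 [535.1 315. ] 378.5
65 [539.7 340.6] 393.2
74 [544.7 368.1] 403.6
83 [549.9 396.8] 409.6
92 [555.2 426.1] 410.9
101 [560.5 455.3] 407.5
110 [565.6 483.5] 399.5
time: 2.2
tool_pos: [522.7, 239.0, 439.7]
eef_rot: [180.0, 0.0, 79.4]
force: [0.6, 0.4, -0.6]
width: 95.2
grip_force: 0.0
```

```bash
python3 -m handwheel '{"offset":[[0,0.003,-0.035],[0,0.003,-0.045],[0,0.002,-0.04],[0,0,-0.02],[0,0,-0.004],[0,0,0],[0,0,0],[0,0,0],[0,0,0],[0,0,0]],"delta_rot":[[0,0,0],[0,0,0],[0,0,0],[0,0,0],[0,0,0],[0,0,0],[0,0,0],[0,0,0],[0,0,0],[0,0,0]],"grip":[1,1,1,1,1,-1,-1,-1,-1,-1]}'
```

```text
time: 3.2
tool_pos: [521.4, 248.9, 296.4]
eef_rot: [179.9, -0.0, 79.8]
force: [-0.9, 0.3, 0.8]
width: 60.7
grip_force: 0.0
```

```bash
python3 -m handwheel '{"offset":[[0,0,0],[0,0,0],[0,0,0],[0,0,0],[0,0,0],[0,0,0]],"delta_rot":[[0,0,0],[0,0,0],[0,0,0],[0,0,0],[0,0,0],[0,0,0]],"grip":[-1,-1,-1,-1,-1,-1]}'
```

```text
time: 3.8
tool_pos: [523.5, 248.6, 296.5]
eef_rot: [179.6, -0.1, 79.7]
force: [15.7, -2.3, -2.0]
width: 29.8
grip_force: 30.0
```

```bash
python3 -m handwheel '{"offset":[[0.003,0.009,0.018],[0.003,0.010,0.017],[0.002,0.012,0.016],[0.0025,0.0135,0.014],[0.003,0.015,0.013],[0.003,0.016,0.011],[0.003,0.0175,0.0095],[0,0,0]],"delta_rot":[[0,0,0],[0,0,0],[0,0,0],[0,0,0],[0,0,0],[0,0,0],[0,0,0],[0,0,0]],"grip":[-1,-1,-1,-1,-1,-1,-1,-1]}'
```

```text
time: 4.6
tool_pos: [541.6, 343.3, 394.9]
eef_rot: [179.8, -0.1, 79.8]
force: [4.5, 1.2, 1.5]
width: 29.8
grip_force: 30.0
```

```bash
python3 -m handwheel '{"offset":[[0.003,0.018,0.007],[0.0035,0.019,0.0055],[0.0035,0.019,0.0035],[0.0035,0.0195,0.0015],[0.0035,0.0195,-0.0005],[0.0035,0.0195,-0.003],[0.0035,0.019,-0.005],[0.001,0.006,-0.002],[0,0.003,0],[0,0,0]],"delta_rot":[[0,0,0],[0,0,0],[0,0,0],[0,0,0],[0,0,0],[0,0,0],[0,0,0],[0,0,0],[0,0,0],[0,0,0]],"grip":[-1,-1,-1,-1,-1,-1,-1,-1,-1,-1]}'
```

```text
time: 5.6
tool_pos: [567.0, 484.4, 401.9]
eef_rot: [179.8, -0.1, 79.8]
force: [9.8, 1.3, 3.4]
width: 29.3
grip_force: 30.0
```

```bash
python3 -m handwheel '{"offset":[[0.0005,0.003,-0.001],[0.0005,0.003,-0.001],[0,0,0]],"delta_rot":[[0,0,0],[0,0,0],[0,0,0]],"grip":[-1,-1,-1]}'; python3 - <<'E'
from h import *
im,d=grab_frame("top"); cv2.imwrite("pics/top1.png",cv2.resize(im[100:300,10:240,::-1],None,fx=2.4,fy=2.4))
E
```

```text
time: 5.9
tool_pos: [568.1, 490.1, 400.0]
eef_rot: [179.8, -0.1, 79.7]
force: [8.7, 0.4, 3.5]
width: 29.8
grip_force: 30.0
```

View pics/top1.png

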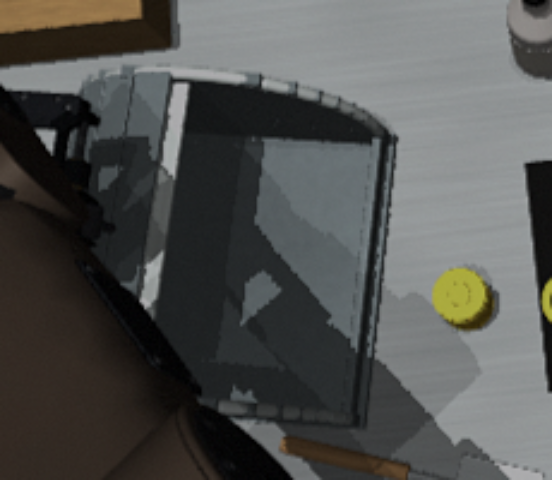

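```bash
python3 -m handwheel '{"offset":[[0.001,0.004,-0.002],[0.001,0.004,-0.002],[0,0,0],[0,0,0]],"delta_rot":[[0,0,0],[0,0,0],[0,0,0],[0,0,0]],"grip":[-1,-1,-1,-1]}'
```

```text
time: 6.35
tool_pos: [569.5, 495.7, 398.5]
eef_rot: [179.9, 0.3, 79.7]
force: [-4.8, -22.7, 22.3]
width: 29.6
grip_force: 30.0
```

The wrist now feels the stop (about 22 N), so the shutter is fully up. I'll release it and head for the tin at (539,24).

```bash
python3 -m handwheel '{"offset":[[0,0,0],[0,0,0],[0,0,0],[0,0,0],[0,0,0.02],[0,0,0.03],[0,-0.04,0],[-0.003,-0.045,0],[-0.003,-0.048,0],[-0.003,-0.048,0]],"delta_rot":[[0,0,0],[0,0,0],[0,0,0],[0,0,0],[0,0,0],[0,0,0],[0,0,0],[0,0,0],[0,0,0],[0,0,0]],"grip":[1,1,1,1,1,1,1,1,1,1]}'
python3 -m handwheel '{"offset":[[-0.003,-0.048,-0.01],[-0.003,-0.048,-0.01],[-0.003,-0.048,-0.01],[-0.003,-0.045,-0.01],[-0.003,-0.045,-0.01],[-0.003,-0.04,-0.01],[-0.002,-0.02,-0.01],[0,0,0]],"delta_rot":[[0,0,0],[0,0,0],[0,0,0],[0,0,0],[0,0,0],[0,0,0],[0,0,0],[0,0,0]],"grip":[1,1,1,1,1,1,1,1]}'
python3 - <<'E'
from h import *
im,d=grab_frame("top"); cv2.imwrite("pics/top2.png",cv2.resize(im[100:300,10:340,::-1],None,fx=2.4,fy=2.4))
W=cloud("top",d)
th=np.radians(79.75);a=np.array([np.cos(th),np.sin(th)]); b=np.array([-a[1],a[0]]); o=np.array([554.,419.6])
P=W.reshape(-1,3); P=P[~np.isnan(P[:,0])]; q=P[:,:2]-o; x=q@a; y=q@b; r=np.hypot(x,P[:,2]-50)
m=(r>175)&(r<215)&(abs(y)<20)&(P[:,2]>150); print("handle",m.sum(),np.round([x[m].mean(),P[m,2].mean()]))
m=(r>140)&(r<160)&(abs(y)<120)&(P[:,2]>60)&(x<60); print("shutter front edge x",np.percentile(x[m],[1,5]))
E
```

```text
time: 7.35
tool_pos: [559.4, 316.1, 444.9]
eef_rot: [-180.0, 0.0, 79.8]
force: [1.7, -0.5, -0.8]
width: 94.6
grip_force: 0.0
time: 8.15
tool_pos: [539.8, 21.4, 374.2]
eef_rot: [-179.9, 0.0, 79.6]
force: [-0.3, 1.1, 0.9]
width: 95.3
grip_force: 0.0
handle 161 [ 59. 235.]
shutter front edge x [0.72267644 1.94646451]
```

View pics/top2.png

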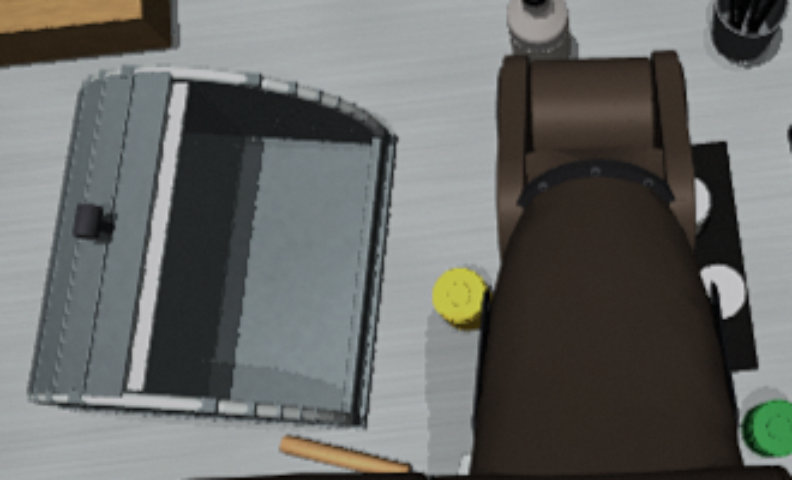

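The shutter is fully up: the handle sits at crop (90,222), about 60 mm behind the axis as it should, and the bay is clear. Next I'll grasp tin 1 and lift it.

```bash
python3 -m handwheel '{"offset":[[0,0.0025,-0.045],[0,0,-0.045],[0,0,-0.035],[0,0,-0.018],[0,0,-0.005],[0,0,0],[0,0,0],[0,0,0],[0,0,0],[0,0,0]],"delta_rot":[[0,0,0],[0,0,0],[0,0,0],[0,0,0],[0,0,0],[0,0,0],[0,0,0],[0,0,0],[0,0,0],[0,0,0]],"grip":[1,1,1,1,1,-1,-1,-1,-1,-1]}'
python3 -m handwheel '{"offset":[[0,0,0],[0,0,0]],"delta_rot":[[0,0,0],[0,0,0]],"grip":[-1,-1]}'
```

```text
time: 9.2
tool_pos: [540.0, 25.9, 227.9]
eef_rot: [179.9, -0.0, 79.8]
force: [0.1, -0.5, 0.0]
width: 60.2
grip_force: 0.0
time: 9.4
tool_pos: [540.2, 25.9, 227.8]
eef_rot: [179.9, -0.0, 79.8]
force: [0.3, 0.6, 6.2]
width: 56.6
grip_force: 30.0
```

```bash
python3 -m handwheel '{"offset":[[0,0,0.01],[0,0,0.02],[0,0,0.03],[0,0,0.03],[0,0,0.02],[0,0,0],[0,0,0],[0,0,0],[0,0,0]],"delta_rot":[[0,0,0],[0,0,0],[0,0,0],[0,0,0],[0,0,0],[0,0,0],[0,0,0],[0,0,0],[0,0,0]],"grip":[-1,-1,-1,-1,-1,-1,-1,-1,-1]}'
python3 - <<'E'
from h import *
F=[]
for i in range(6):
    grab_frame("top"); s=get_state(); F.append(s["force"])
print(np.mean(F,0),np.std(F,0),s["width"],s["wrist_torque"])
E
```

```text
time: 10.3
tool_pos: [539.9, 25.9, 336.2]
eef_rot: [-179.9, 0.0, 79.8]
force: [-0.4, 0.8, -1.8]
width: 56.8
grip_force: 30.0
[-0.34658283 -0.17892396 -0.92309351] [0.26837068 0.22197474 0.64578278] 56.50469344788528 [-0.02029538  0.06812516 -0.02969163]
```

Lifted, tin 1 reads about −1 N, so it is light and goes to the tray.

```bash
python3 -m handwheel '{"offset":[[0.003,-0.02,0],[0.003,-0.035,0],[0.003,-0.042,0],[0.003,-0.045,0],[0.003,-0.045,0],[0.003,-0.045,0],[0.003,-0.042,0],[0.003,-0.036,0],[0.003,-0.02,0],[0.001,-0.008,0]],"delta_rot":[[0,0,0],[0,0,0],[0,0,0],[0,0,0],[0,0,0],[0,0,0],[0,0,0],[0,0,0],[0,0,0],[0,0,0]],"grip":[-1,-1,-1,-1,-1,-1,-1,-1,-1,-1]}'
python3 -m handwheel '{"offset":[[0,0,-0.02],[0,0,-0.03],[0,0,-0.03],[0,0,-0.014],[0,0,0]],"delta_rot":[[0,0,0],[0,0,0],[0,0,0],[0,0,0],[0,0,0]],"grip":[-1,-1,-1,-1,-1]}'
```

```text
time: 11.6
tool_pos: [567.8, -314.0, 336.8]
eef_rot: [180.0, 0.0, 79.6]
force: [0.1, 0.7, -1.1]
width: 56.4
grip_force: 30.0
time: 12.1
tool_pos: [567.9, -311.4, 241.6]
eef_rot: [-179.8, -0.1, 79.8]
force: [0.1, -0.1, -1.1]
width: 56.5
grip_force: 30.0
```

```bash
python3 -m handwheel '{"offset":[[0,0,-0.007],[0,0,-0.004],[0,0,0],[0,0,0],[0,0,0],[0,0,0],[0,0,0],[0,0,0],[0,0,0.02],[0,0,0.04]],"delta_rot":[[0,0,0],[0,0,0],[0,0,0],[0,0,0],[0,0,0],[0,0,0],[0,0,0],[0,0,0],[0,0,0],[0,0,0]],"grip":[-1,-1,-1,1,1,1,1,1,1,1]}'
python3 -m handwheel '{"offset":[[0,0,0.04],[-0.002,0.04,0.01],[-0.002,0.045,0],[-0.002,0.045,0],[-0.002,0.045,0],[-0.002,0.037,0],[-0.001,0.024,0],[0,0,0]],"delta_rot":[[0,0,0],[0,0,0],[0,0,0],[0,0,0],[0,0,0],[0,0,0],[0,0,0],[0,0,0]],"grip":[1,1,1,1,1,1,1,1]}'
```

```text
time: 13.1
tool_pos: [567.6, -311.9, 290.3]
eef_rot: [-179.7, -0.1, 79.8]
force: [0.2, -0.4, 0.7]
width: 94.9
grip_force: 0.0
time: 13.9
tool_pos: [556.7, -73.5, 342.5]
eef_rot: [-180.0, -0.0, 79.9]
force: [-0.4, -0.4, 0.3]
width: 95.0
grip_force: 0.0
```

```bash
python3 -m handwheel '{"offset":[[0,-0.002,-0.035],[0,0,-0.04],[0,0,-0.025],[0,0,-0.012],[0,0,-0.004],[0,0,0],[0,0,0],[0,0,0],[0,0,0],[0,0,0]],"delta_rot":[[0,0,0],[0,0,0],[0,0,0],[0,0,0],[0,0,0],[0,0,0],[0,0,0],[0,0,0],[0,0,0],[0,0,0]],"grip":[1,1,1,1,1,-1,-1,-1,-1,-1]}'
python3 -m handwheel '{"offset":[[0,0,0],[0,0,0],[0,0,0]],"delta_rot":[[0,0,0],[0,0,0],[0,0,0]],"grip":[-1,-1,-1]}'
python3 -m handwheel '{"offset":[[0,0,0.01],[0,0,0.02],[0,0,0.03],[0,0,0.03],[0,0,0.02],[0,0,0],[0,0,0],[0,0,0],[0,0,0]],"delta_rot":[[0,0,0],[0,0,0],[0,0,0],[0,0,0],[0,0,0],[0,0,0],[0,0,0],[0,0,0],[0,0,0]],"grip":[-1,-1,-1,-1,-1,-1,-1,-1,-1]}'
python3 - <<'E'
from h import *
F=[]
for i in range(6):
    grab_frame("top"); s=get_state(); F.append(s["force"])
print(np.mean(F,0),np.std(F,0),s["width"],s["wrist_torque"])
E
```

```text
time: 14.9
tool_pos: [557.0, -78.1, 226.8]
eef_rot: [179.9, 0.0, 79.8]
force: [-0.9, 0.2, -0.4]
width: 60.4
grip_force: 0.0
time: 15.2
tool_pos: [557.1, -78.1, 226.6]
eef_rot: [180.0, 0.0, 79.8]
force: [0.2, 0.1, 5.7]
width: 54.6
grip_force: 30.0
time: 16.1
tool_pos: [556.9, -78.0, 335.1]
eef_rot: [-179.9, -0.0, 79.8]
force: [0.4, 0.3, -1.5]
width: 55.0
grip_force: 30.0
[-0.16154968 -0.28910848 -1.00326568] [0.53418493 0.44431831 0.41729939] 55.01209282036479 [-0.12912233  0.07270885  0.06130279]
```

Tin 2 is light as well, so it goes to the tray's other slot at (468,−318).

```bash
python3 -m handwheel '{"offset":[[-0.008,-0.02,0],[-0.014,-0.037,0],[-0.015,-0.042,0],[-0.015,-0.043,0],[-0.014,-0.04,0],[-0.012,-0.032,0],[-0.008,-0.018,0],[-0.003,-0.008,0],[0,0,0]],"delta_rot":[[0,0,0],[0,0,0],[0,0,0],[0,0,0],[0,0,0],[0,0,0],[0,0,0],[0,0,0],[0,0,0]],"grip":[-1,-1,-1,-1,-1,-1,-1,-1,-1]}'
python3 -m handwheel '{"offset":[[0,0,-0.02],[0,0,-0.03],[0,0,-0.03],[0,0,-0.016],[0,0,-0.006],[0,0,0]],"delta_rot":[[0,0,0],[0,0,0],[0,0,0],[0,0,0],[0,0,0],[0,0,0]],"grip":[-1,-1,-1,-1,-1,-1]}'
```

```text
time: 17.3
tool_pos: [467.7, -318.6, 336.2]
eef_rot: [180.0, -0.0, 79.7]
force: [0.3, 0.8, -0.7]
width: 54.8
grip_force: 30.0
time: 17.9
tool_pos: [468.4, -317.2, 233.9]
eef_rot: [-180.0, -0.0, 79.8]
force: [0.1, 0.7, -1.0]
width: 54.7
grip_force: 30.0
```

```bash
python3 -m handwheel '{"offset":[[0,0,-0.003],[0,0,-0.0015],[0,0,0],[0,0,0],[0,0,0],[0,0,0],[0,0,0],[0,0,0.02],[0,0,0.04],[0,0,0.04]],"delta_rot":[[0,0,0],[0,0,0],[0,0,0],[0,0,0],[0,0,0],[0,0,0],[0,0,0],[0,0,0],[0,0,0],[0,0,0]],"grip":[-1,-1,-1,0.55,0.55,0.55,0.55,0.55,0.55,1]}'
python3 -m handwheel '{"offset":[[-0.001,0.035,0.01],[-0.003,0.045,0],[-0.003,0.045,0],[-0.003,0.045,0],[-0.003,0.045,0],[-0.003,0.038,0],[-0.002,0.022,0],[-0.001,0.008,0],[0,0,0]],"delta_rot":[[0,0,0],[0,0,0],[0,0,0],[0,0,0],[0,0,0],[0,0,0],[0,0,0],[0,0,0],[0,0,0]],"grip":[1,1,1,1,1,1,1,1,1]}'
```

```text
time: 18.9
tool_pos: [467.9, -318.0, 330.5]
eef_rot: [-179.9, -0.0, 79.8]
force: [0.0, -0.8, -0.0]
width: 77.6
grip_force: 0.0
time: 19.8
tool_pos: [449.0, -34.6, 339.9]
eef_rot: [180.0, 0.0, 79.8]
force: [0.7, 0.2, -0.3]
width: 95.2
grip_force: 0.0
```

```bash
python3 -m handwheel '{"offset":[[0,0,-0.035],[0,0,-0.04],[0,0,-0.022],[0,0,-0.012],[0,0,-0.004],[0,0,0],[0,0,0],[0,0,0],[0,0,0],[0,0,0]],"delta_rot":[[0,0,0],[0,0,0],[0,0,0],[0,0,0],[0,0,0],[0,0,0],[0,0,0],[0,0,0],[0,0,0],[0,0,0]],"grip":[1,1,1,1,1,-1,-1,-1,-1,-1]}'
python3 -m handwheel '{"offset":[[0,0,0],[0,0,0],[0,0,0]],"delta_rot":[[0,0,0],[0,0,0],[0,0,0]],"grip":[-1,-1,-1]}'
python3 -m handwheel '{"offset":[[0,0,0.01],[0,0,0.02],[0,0,0.03],[0,0,0.03],[0,0,0.02],[0,0,0],[0,0,0],[0,0,0],[0,0,0]],"delta_rot":[[0,0,0],[0,0,0],[0,0,0],[0,0,0],[0,0,0],[0,0,0],[0,0,0],[0,0,0],[0,0,0]],"grip":[-1,-1,-1,-1,-1,-1,-1,-1,-1]}'
python3 - <<'E'
from h import *
F=[]
for i in range(6):
    grab_frame("top"); s=get_state(); F.append(s["force"])
print(np.mean(F,0),np.std(F,0),s["width"],s["wrist_torque"])
E
```

```text
time: 20.8
tool_pos: [449.0, -35.0, 227.2]
eef_rot: [179.9, 0.0, 79.8]
force: [1.1, -0.3, 0.0]
width: 60.4
grip_force: 0.0
time: 21.1
tool_pos: [449.4, -35.2, 227.2]
eef_rot: [179.9, 0.0, 79.8]
force: [2.3, -1.2, 5.9]
width: 54.3
grip_force: 30.0
time: 22.0
tool_pos: [448.8, -35.1, 335.6]
eef_rot: [-179.9, -0.0, 79.8]
force: [-0.1, 0.3, -5.8]
width: 54.9
grip_force: 30.0
[-0.29397169  0.17446014 -4.72897346] [0.38151545 0.5638941  0.39589561] 54.84854550070215 [-0.10026169  0.12250006  0.02394523]
```

Tin 3 reads about −4.7 N, so it is heavy. It goes to the bay centre at (538,331).

```bash
python3 -m handwheel '{"offset":[[0.006,0.02,0.005],[0.009,0.036,0],[0.01,0.042,0],[0.01,0.044,0],[0.01,0.044,0],[0.01,0.044,0],[0.01,0.044,0],[0.01,0.04,0],[0.008,0.028,0],[0.005,0.018,0]],"delta_rot":[[0,0,0],[0,0,0],[0,0,0],[0,0,0],[0,0,0],[0,0,0],[0,0,0],[0,0,0],[0,0,0],[0,0,0]],"grip":[-1,-1,-1,-1,-1,-1,-1,-1,-1,-1]}'
python3 -m handwheel '{"offset":[[0.001,0.005,0],[0,0,0],[0,0,-0.02],[0,0,-0.03],[0,0,-0.025],[0,0,-0.014],[0,0,-0.006],[0,0,0]],"delta_rot":[[0,0,0],[0,0,0],[0,0,0],[0,0,0],[0,0,0],[0,0,0],[0,0,0],[0,0,0]],"grip":[-1,-1,-1,-1,-1,-1,-1,-1]}'
```

```text
time: 23.3
tool_pos: [537.0, 327.2, 341.2]
eef_rot: [-180.0, 0.0, 79.9]
force: [0.7, -0.1, -5.5]
width: 54.4
grip_force: 30.0
time: 24.1
tool_pos: [538.1, 329.5, 246.6]
eef_rot: [-180.0, 0.0, 79.7]
force: [-0.5, -0.4, -4.3]
width: 54.8
grip_force: 30.0
```

```bash
python3 -m handwheel '{"offset":[[0,0,-0.006],[0,0,-0.003],[0,0,-0.001],[0,0,0]],"delta_rot":[[0,0,0],[0,0,0],[0,0,0],[0,0,0]],"grip":[-1,-1,-1,-1]}'
```

```text
time: 24.5
tool_pos: [538.0, 330.0, 237.0]
eef_rot: [180.0, -0.0, 79.8]
force: [0.1, 0.3, -4.6]
width: 54.8
grip_force: 30.0
```

```bash
python3 -m handwheel '{"offset":[[0,0,-0.001],[0,0,-0.0005],[0,0,0],[0,0,0],[0,0,0],[0,0,0],[0,0,0],[0,0,0],[0,0,0.02],[0,0,0.04]],"delta_rot":[[0,0,0],[0,0,0],[0,0,0],[0,0,0],[0,0,0],[0,0,0],[0,0,0],[0,0,0],[0,0,0],[0,0,0]],"grip":[-1,-1,-1,1,1,1,1,1,1,1]}'
python3 -m handwheel '{"offset":[[0,0,0.04],[0,0,0.04],[0,0,0.03],[-0.02,-0.04,0],[-0.02,-0.045,0],[-0.02,-0.045,0],[-0.02,-0.045,0],[-0.02,-0.045,0],[-0.02,-0.045,0],[0,-0.04,0]],"delta_rot":[[0,0,0],[0,0,0],[0,0,0],[0,0,0],[0,0,0],[0,0,0],[0,0,0],[0,0,0],[0,0,0],[0,0,0]],"grip":[1,1,1,1,1,1,1,1,1,1]}'
python3 - <<'E'
from h import *
for n in ("scene","top"):
    im,d=grab_frame(n); cv2.imwrite(f"pics/{n}3.png",im[:,:,::-1]); W=cloud(n,d)
    P=W.reshape(-1,3); P=P[~np.isnan(P[:,0])]
    for c in ((568,-312),(468,-318),(538,330),(485,166),(313,-141)):
        m=(np.hypot(P[:,0]-c[0],P[:,1]-c[1])<45)&(P[:,2]>70)&(P[:,2]<105)
        if m.sum(): (x,y),r=cv2.minEnclosingCircle(P[m][:,:2].astype(np.float32)); print(n,c,np.round([x,y,r],1),np.round(np.percentile(P[m,2],[10,50,90]),1))
E
```

```text
time: 25.5
tool_pos: [537.7, 329.7, 293.3]
eef_rot: [-179.8, 0.2, 79.8]
force: [0.6, 0.2, 0.1]
width: 94.8
grip_force: 0.0
time: 26.5
tool_pos: [415.7, 23.6, 405.5]
eef_rot: [-180.0, 0.0, 79.8]
force: [0.2, -0.2, -0.2]
width: 95.4
grip_force: 0.0
scene (568, -312) [ 567.  -313.    29.1] [80.9 84.8 87.4]
scene (468, -318) [ 467.5 -315.6   28.8] [80.6 84.8 87.3]
scene (538, 330) [538.  329.9  29. ] [79.6 90.8 93.6]
scene (485, 166) [495.2 175.2  17.6] [76.7 78.9 81.5]
scene (313, -141) [ 313.7 -141.2   28.9] [76.4 80.2 82.2]
top (568, -312) [ 567.1 -313.1   29. ] [78.9 82.9 86.2]
top (468, -318) [ 467.  -315.9   29.2] [78.2 83.1 86. ]
top (538, 330) [536.7 329.8  28.9] [83.8 89.8 93.2]
top (485, 166) [485.5 166.5  28.8] [74.5 78.2 81. ]
top (313, -141) [ 313.3 -142.    29. ] [74.4 78.2 81.2]
```

View pics/scene3.png

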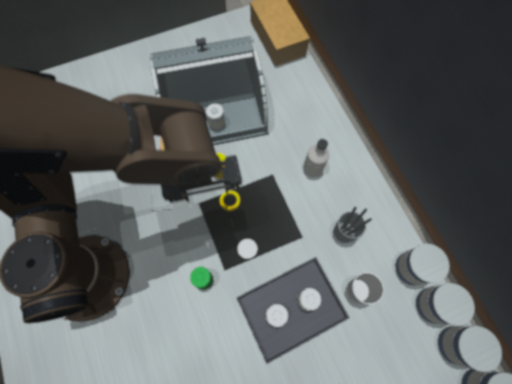

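View pics/top3.png

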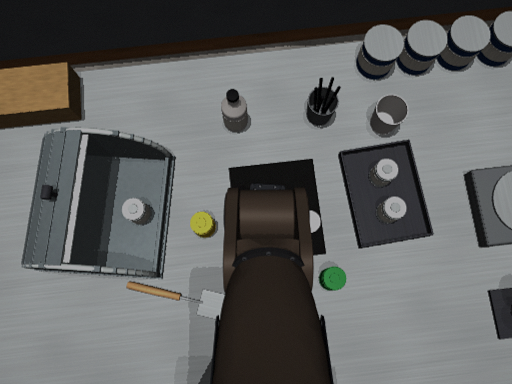

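The pictures show the shutter fully up, the heavy tin upright in the bay at top-view (210,134), and the two light tins upright in the tray at (171,386) and (208,394). Nothing else has moved.

```bash
python3 -c "from bench import job_done; print(job_done())"
```

```text
the job is handed in; nothing more can be done
None
```

The job is handed in: the shutter is fully up and staying open, the one heavy tin stands upright in the cabinet bay, the two light tins stand upright in the tray, and the other items were left undisturbed.

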